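Sort returned trolley parts into their picking bins

TASK

Sort the trolley parts lying on the packing bench back into their picking bins: both castors in the yellow bin, both levelling feet in the red bin and the angle bracket in the green bin. Set every part down on the floor of its bin standing the way it stands now (castor on its plate with the wheel up, foot on its pad, bracket on its lower flange), none lying over or resting on another. Leave the mug and the roll of tape where they are.

Things in the scene. Friction and masses are not known exactly. Their poses are not given: they have to be found in the camera images.
- castor_1: One castor: zinc fork, dark rubber wheel, standing wheel up on its plate; rigid, 0.15 kg. Origin: centre of the plate's underside, z up. Plate 55 (x) x 50 (y) x 3 mm. Wheel 50 mm across, 20 wide, 71 mm high in all; axle along y at x = +8, height 46; wheel reaches x = +33. Fork cheeks 32 mm over their outsides (axle nuts 35), up to 58 mm high: grip there across y at x = +8, height 46 mm.
- castor_2: Other castor: zinc fork, dark rubber wheel, standing wheel up on its plate; rigid, 0.15 kg. Origin: centre of the plate's underside, z up. Plate 55 (x) x 50 (y) x 3 mm. Wheel 50 mm across, 20 wide, 71 mm high in all; axle along y at x = +8, height 46; wheel reaches x = +33. Fork cheeks 32 mm over their outsides (axle nuts 35), up to 58 mm high: grip there across y at x = +8, height 46 mm.
- foot_1: One levelling foot: round black pad, 50 mm across, with an upright steel threaded spindle 11 mm thick; 0.08 kg. Origin: centre of the pad's underside, z up along the spindle. Pad tapers to 22 mm at height 18, hexagon nut 19 mm wide at 18 to 26, spindle ends at 80 mm: grip it at height 50 mm, from any side.
- foot_2: Other levelling foot: round black pad, 50 mm across, with an upright steel threaded spindle 11 mm thick; 0.08 kg. Origin: centre of the pad's underside, z up along the spindle. Pad tapers to 22 mm at height 18, hexagon nut 19 mm wide at 18 to 26, spindle ends at 80 mm: grip it at height 50 mm, from any side.
- angle_bracket: Blue cast angle bracket, L-shaped with two side webs, 60 (x) x 40 (y) x 80 mm high, 0.15 kg, standing on its lower flange. Origin: centre of that flange's underside, z up. Upright flange at x = +24 to +30. The triangular webs are flush with the sides (y = +-20), 14 mm high at x = -26, rising to 76 at x = +16: grip across y (40 mm wide) at x = +12, height 45 mm.
- yellow_bin: Yellow picking bin for castors, 180 deep (x) x 140 wide (y) x 60 mm high, fixed to the bench, empty. Origin: centre of its underside, z up. Walls and floor 4 mm thick: inner floor 172 x 132 mm, 4 mm above the origin. Open on top; its -x end is a low lip 34 mm high, from which the sides slope up to full height at x = -45 mm.
- red_bin: Red picking bin for levelling feet, 180 deep (x) x 140 wide (y) x 60 mm high, fixed to the bench, empty. Origin: centre of its underside, z up. Walls and floor 4 mm thick: inner floor 172 x 132 mm, 4 mm above the origin. Open on top; its -x end is a low lip 34 mm high, from which the sides slope up to full height at x = -45 mm.
- green_bin: Green picking bin for angle brackets, 180 deep (x) x 140 wide (y) x 60 mm high, fixed to the bench, empty. Origin: centre of its underside, z up. Walls and floor 4 mm thick: inner floor 172 x 132 mm, 4 mm above the origin. Open on top; its -x end is a low lip 34 mm high, from which the sides slope up to full height at x = -45 mm.
- mug: White ceramic mug, empty, 80 mm in diameter and 92 mm high, handle at its +y side. Origin: centre of its underside. Not to be moved.
- tape_roll: Roll of brown packing tape lying flat, 100 mm outside diameter, 48 mm high, 76 mm hole. Origin: centre of its underside. Not to be moved.
Mind the look-alikes: they are no part of the job. What is shaped like the angle_bracket but orange is not meant.

How it is judged (in metres and radians):
At the end, for the whole second after the job is handed in: Both castors are in the yellow bin, both levelling feet in the red bin and the angle bracket in the green bin, each inside the walls, standing upright (within 0.12 rad) on the bin's floor (its underside less than 9 mm above the bin's underside), released and at rest (x of castor_1 in the frame of yellow_bin between -0.075 and 0.075 m and y of castor_1 in the frame of yellow_bin between -0.055 and 0.055 m and z of castor_1 in the frame of yellow_bin between 0 and 0.009 m and angle between each of castor_1, castor_2, foot_1, foot_2, angle_bracket's own z axis and vertical below 0.12 rad and linear speed of each of castor_1, castor_2, foot_1, foot_2, angle_bracket below 0.02 m/s and angular speed of each of castor_1, castor_2, foot_1, foot_2, angle_bracket below 0.2 rad/s and x of castor_2 in the frame of yellow_bin between -0.075 and 0.075 m and y of castor_2 in the frame of yellow_bin between -0.055 and 0.055 m and z of castor_2 in the frame of yellow_bin between 0 and 0.009 m and x of foot_1 in the frame of red_bin between -0.075 and 0.075 m and y of foot_1 in the frame of red_bin between -0.055 and 0.055 m and z of foot_1 in the frame of red_bin between 0 and 0.009 m and x of foot_2 in the frame of red_bin between -0.075 and 0.075 m and y of foot_2 in the frame of red_bin between -0.055 and 0.055 m and z of foot_2 in the frame of red_bin between 0 and 0.009 m and x of angle_bracket in the frame of green_bin between -0.075 and 0.075 m and y of angle_bracket in the frame of green_bin between -0.055 and 0.055 m and z of angle_bracket in the frame of green_bin between 0 and 0.009 m); the robot touches nothing.
It fails at once if the mug is moved more than 30 mm from its place or tipped (distance of mug from where it was at the start of the episode above 0.03 m or angle between mug's own z axis and vertical above 0.5 rad).
It fails at once if the roll of tape is moved more than 30 mm from its place (distance of tape_roll from where it was at the start of the episode above 0.03 m).
It also fails if it takes over 134 s, if anything falls off the work surface, if the arm or the gripper's body presses on something with over 40 N, if the wrist force passes 120 N, or if a joint passes its speed limit or range.

ROBOT

A 6-joint arm with a two-finger parallel gripper is mounted at the origin on the work surface. World frame = base frame: x ahead of the robot, y to its left, z up, the work surface at z = 0. Lengths are in mm, angles in rad, forces in N, time in s.
With the tool pointing down it reaches from about 350 to 975 mm from the base axis. Payload 7.1 kg.
Tool frame: the origin (TCP) lies on the centre line of the jaws, within the pads' length; the fingertips stand 17 mm ahead of it and the grasp point (between the pads) lies 2 mm behind it; z points along the fingers, y is the line along which they close (so a half turn about z gives the same grasp; the last joint's range is limited). The gripper opens to 88 mm and grips with 3 to 60 N. Pads are 20 mm wide; open, the fingers measure 115 mm over their backs; the gripper's body (75 mm by 178 mm) begins 61 mm behind the grasp point.
Start: joints at [-1.258, 0.423, 1.63, -0, 1.089, -0.019], TCP at [203.608, -590.888, 239.675] pointing down, gripper open.
Joint ranges: [-3, 3], [-0.9, 2.11], [0.09, 2.58], [-1.31, 4.45], [0.11, 2.69], [-2.54, 2.54]. Speed limits (rad/s): [2.39, 2.39, 3.01, 3.14, 3.14, 3.14].

INTERFACE

Orientations are given as a 3x3 rotation matrix whose columns are the frame's x, y, z axes.
In Python, from rig import bot, optics gives the robot as it stands. The module is installed in compiled form; this text tells all that it offers.
- The arm moves only by the tool carry_out, never from a script. Its argument "plan" is a list that holds one entry, the list of rows, each a list of 7 numbers: the shift along the tool's x, y, z in m, then the turn, a rotation vector about the tool's x, y, z in rad, then the finger opening in m, from 0 to 0.0878. In form: [[[dx, dy, dz, ax, ay, az, gripper], ...]]. A call has 1 to 12 rows; each row is the pose to reach, as a shift and turn from the pose commanded when the call began, along the tool's axes at that moment; what a row does not reach only later rows make up. A row lasts 1/10 s, in which the tool goes at most 50 mm and 8.59 degrees, less where a joint would pass 70% of its speed; a pose out of reach is approached as far as the arm can. A call with a gripper value outside its range is refused whole. The fingers move at their own pace and stop on an object; the grip force is fixed at half the most. Time passes only in rows, so rows that repeat a pose let the fingers close. It gives the time, the measured TCP pose, the force, the opening and the grip force at its end, in the units of the state.
- bot.get_obs(): the state, without advancing time (a new reading comes with each control period).
- optics.capture(name): name is "side" or "top" or "wrist"; returns the picture (400x640x3 uint8, red, green, blue); there is no depth.
- optics.camera_info(name): a dict with "camera_matrix" (3x3 intrinsics, pixels), "pose" (4x4, takes a point from camera to world coordinates). Camera axes: x right, y up, looking along -z (the intrinsics and any distortion apply to the point x, -y, -z); pixel columns grow to the right and rows downward; lengths in mm; the calibration is good to about 2 mm. A picture is of the moment at which its call begins: read the wrist's pose just before it. camera_info takes no time and is no camera call; for the wrist camera it gives the pose at the moment of the call.
- bot.close_job(): hands the job in; it is judged then, once.
The state is a dict: "time_s": time; "joint_pos": joint angles; "qvel": joint speeds; "joint_torque": joint torques, N m; "position": TCP position; "orientation": TCP orientation; "ft_force": force on the tool from outside, world axes, zero at the start; "wrist_torque": the same for the moment, N m; "width": opening from 0.0 (shut) to 1.0 (fully open); "grip_force": force on a finger pad.
Only numpy, scipy, OpenCV 4.12 (cv2) and the standard library are available. Lean on these libraries where they do the work, as an engineer would, in place of code of your own. Each camera call takes 0.05 s, during which the arm holds its last target. There are 200 camera calls.

## Working session

There is one attempt and no reset: what is moved stays moved. The work goes in short steps, Python scripts to look and compute and a tool call to move; the robot and the scene stay as the last step left them, time stands still between calls to the robot, and variables do not carry over. Pictures are saved under pics/ and viewed, at most 14 in all, crops included, and the job is handed in when it is done.

Besides the shell and the picture viewer there is one more tool, called in YAML: its name, and indented under it one key for each argument. carry_out: Moves the arm, as the interface text tells. Its arguments: {"type":"object","properties":{"plan":{"type":"array","items":{"type":"array","items":{"type":"array","items":{"type":"number"}}}}},"required":["plan"]}

```bash
mkdir -p pics; python3 - <<'E'
from rig import bot, optics
import cv2,numpy as np
np.set_printoptions(precision=4,suppress=True)
for n in("top","side"):
    cv2.imwrite(f"pics/{n}0.png",cv2.cvtColor(optics.capture(n),cv2.COLOR_RGB2BGR))
for n in("top","side","wrist"):
    i=optics.camera_info(n);print(n,{k:v for k,v in i.items()})
o=bot.get_obs();print(o)
E
```

```text
top {'camera_matrix': array([[502.3426,   0.    , 318.8972],
       [  0.    , 502.3426, 196.6833],
       [  0.    ,   0.    ,   1.    ]]), 'pose': array([[  -0.0281,    0.9958,   -0.0873,  388.803 ],
       [  -0.9994,   -0.0298,   -0.0176,  -17.8296],
       [  -0.0201,    0.0867,    0.996 , 1426.679 ],
       [   0.    ,    0.    ,    0.    ,    1.    ]])}
side {'camera_matrix': array([[386.5493,   0.    , 313.6665],
       [  0.    , 386.5493, 197.0656],
       [  0.    ,   0.    ,   1.    ]]), 'pose': array([[   0.969 ,    0.1644,   -0.1844,  345.9122],
       [  -0.2471,    0.6559,   -0.7132, -618.793 ],
       [   0.0037,    0.7367,    0.6762,  623.9158],
       [   0.    ,    0.    ,    0.    ,    1.    ]])}
wrist {'camera_matrix': array([[327.0447,   0.    , 316.2631],
       [  0.    , 327.0447, 199.5726],
       [  0.    ,   0.    ,   1.    ]]), 'pose': array([[   0.3257,    0.9024,    0.2821,  281.545 ],
       [  -0.9455,    0.3114,    0.0953, -563.6909],
       [  -0.0019,   -0.2978,    0.9546,  383.6629],
       [   0.    ,    0.    ,    0.    ,    1.    ]])}
{'time_s': 0.1, 'joint_pos': array([-1.258 ,  0.4238,  1.6306, -0.    ,  1.0886, -0.019 ]), 'qvel': array([-0.0018, -0.0004,  0.0003, -0.0001,  0.0023,  0.0007]), 'joint_torque': array([ -0.001 , -54.5616, -27.4323,   0.0644,   0.0188,  -0.    ]), 'position': array([ 203.4421, -590.4618,  238.9773]), 'orientation': array([[ 0.9455,  0.3257, -0.0004],
       [ 0.3257, -0.9455,  0.0013],
       [ 0.    , -0.0014, -1.    ]]), 'ft_force': array([ 0.0142,  0.258 , -1.1645]), 'wrist_torque': array([-0.0023, -0.018 ,  0.0537]), 'grip_force': 0.0, 'width': 0.9955474477111284}
```

View pics/top0.png

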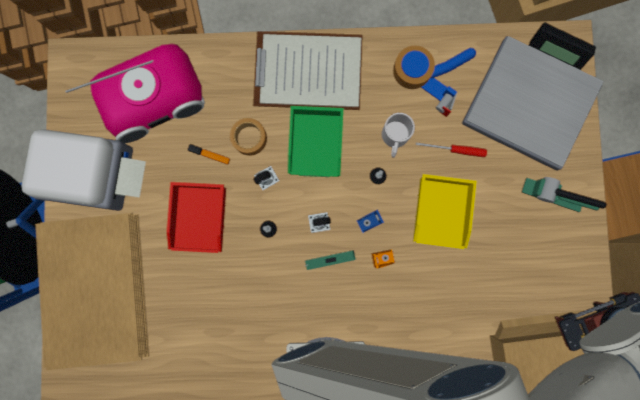

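View pics/side0.png

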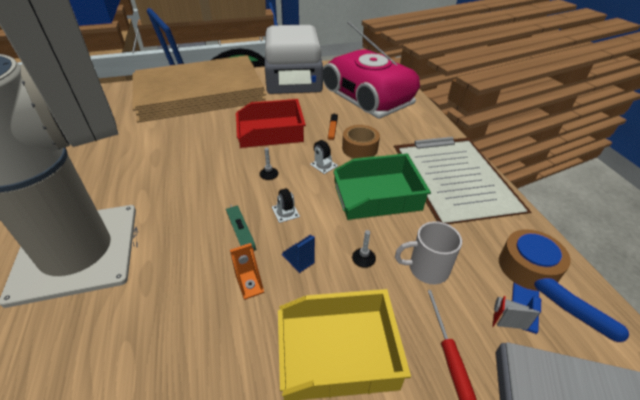

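```bash
cat > h.py <<'E'
from rig import bot, optics
import cv2,numpy as np
np.set_printoptions(precision=3,suppress=True)
def P(n,uv,z,info=None):
    i=info or optics.camera_info(n);T=i["pose"]
    p=cv2.undistortPoints(np.float64(uv).reshape(-1,1,2),i["camera_matrix"],None).reshape(-1,2)
    d=np.c_[p[:,0],-p[:,1],-np.ones(len(p))]@T[:3,:3].T
    return T[:3,3]+d*((z-T[2,3])/d[:,2])[:,None]
def ray(n,uv,info=None):
    a=P(n,[uv],0,info)[0];c=(info or optics.camera_info(n))["pose"][:3,3];return c,(a-c)/np.linalg.norm(a-c)
def tri(r):
    A=sum(np.eye(3)-np.outer(d,d) for c,d in r);b=sum((np.eye(3)-np.outer(d,d))@c for c,d in r);return np.linalg.solve(A,b)
def save(n,im,roi=None,k=1):
    if roi: x,y,w,h=roi;im=im[y:y+h,x:x+w]
    cv2.imwrite(f"pics/{n}.png",cv2.resize(cv2.cvtColor(im,cv2.COLOR_RGB2BGR),None,fx=k,fy=k,interpolation=cv2.INTER_CUBIC))
def blobs(im,lo,hi,amin=60):
    m=cv2.inRange(cv2.cvtColor(im,cv2.COLOR_RGB2HSV),np.array(lo),np.array(hi))
    cs,_=cv2.findContours(m,cv2.RETR_EXTERNAL,cv2.CHAIN_APPROX_NONE);return [c for c in cs if cv2.contourArea(c)>amin]
E
python3 - <<'E'
from h import *
im=cv2.cvtColor(cv2.imread("pics/top0.png"),cv2.COLOR_BGR2RGB)
save("crop0",im,(235,160,180,115),4.4)
for n,lo,hi in(("red",(0,150,60),(6,255,255)),("yellow",(22,150,60),(32,255,255)),("green",(60,120,50),(80,255,255)),("blue",(100,120,40),(125,255,255)),("dark",(0,0,0),(179,255,45))):
    for c in blobs(im,lo,hi,40):
        q=c.reshape(-1,2);x,y,w,h=cv2.boundingRect(c)
        if not(160<x<480 and 100<y<280):continue
        z=60 if n in("red","yellow","green") else 40
        pts=P("top",q,z)[:,:2].astype(np.float32);r=cv2.minAreaRect(pts)
        print(n,(x,y,w,h),"rect",np.array(r[0]),np.array(r[1]),r[2], cv2.boxPoints(r).round(0).tolist() if w>40 else "")
E
```

```text
red (167, 182, 59, 71) rect [463.261 345.417] [154.39  187.102] 85.46572875976562 [[364.0, 276.0], [550.0, 261.0], [563.0, 415.0], [376.0, 430.0]]
red (451, 145, 36, 12) rect [ 623.325 -406.918] [95.916 22.392] 79.86573028564453 
yellow (413, 174, 64, 75) rect [ 459.263 -333.536] [153.754 190.563] 80.8947525024414 [[353.0, -394.0], [541.0, -425.0], [566.0, -273.0], [377.0, -243.0]]
green (307, 258, 20, 11) rect [330.024  18.381] [18.726 49.771] 10.440773010253906 
green (328, 253, 26, 11) rect [341.607 -46.368] [18.401 69.894] 9.662166595458984 
green (288, 106, 55, 71) rect [663.766  12.799] [144.394 192.625] 85.424072265625 [[562.0, -51.0], [754.0, -67.0], [766.0, 77.0], [574.0, 92.0]]
blue (358, 211, 25, 21) rect [ 439.528 -131.916] [35.595 61.827] 24.834732055664062 
dark (261, 222, 15, 15) rect [425.014 149.739] [38.877 38.598] 88.37855529785156 
dark (314, 218, 16, 7) rect [443.284   1.738] [15.69  43.289] 9.647978782653809 
dark (255, 172, 15, 12) rect [571.735 164.488] [19.8   44.859] 27.122941970825195 
dark (371, 168, 15, 16) rect [ 564.48  -157.587] [39.269 39.51 ] 42.80784606933594 
dark (177, 105, 24, 12) rect [764.02  368.341] [21.573 70.711] 20.383562088012695
```

View pics/crop0.png

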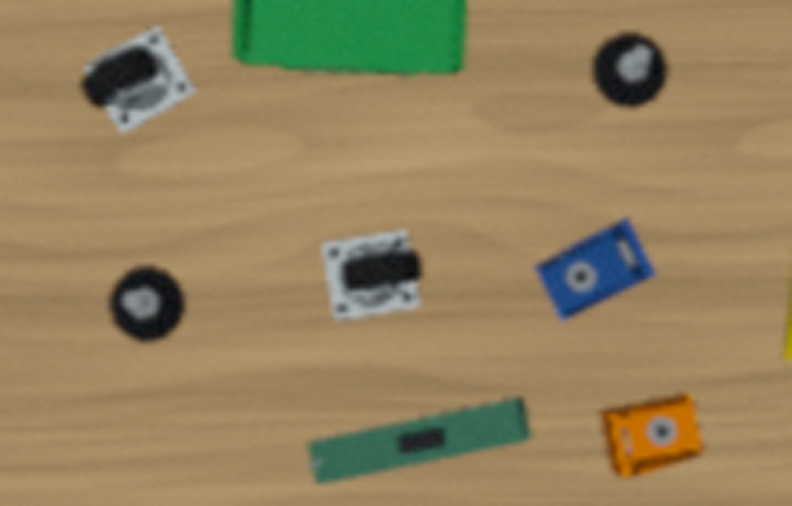

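Candidates: the castors are at (265,179) and (319,222), and the feet at (268,229) and (378,176). Of the two brackets, blue at (370,221) is the one meant. Orange at (383,259) and the green bar at (330,260) are decoys, and the crop confirms this. The bins are red (196,217), green (316,142) and yellow (445,212).

```bash
cat >> h.py <<'E'
def go(*ts):
    """print tool-frame shift (m) and turn for world TCP targets (x,y,z,yaw deg)"""
    o=bot.get_obs();R=o["orientation"];p=o["position"];y0=np.degrees(np.arctan2(R[1,0],R[0,0]))
    print("t",o["time_s"],"p",p,"yaw",round(y0,1),"w",round(o["width"]*87.8,1),"grip",round(o["grip_force"],1))
    for x,y,z,a in ts:
        print((x,y,z,a),R.T@(np.array([x,y,z])-p)/1000,"az",round(np.radians((y0-a+180)%360-180),3))
E
python3 - <<'E'
from h import *
im=cv2.cvtColor(cv2.imread("pics/top0.png"),cv2.COLOR_BGR2RGB)
print("feet",P("top",[(268,229),(378,175.5)],4))
for c in blobs(im,(0,0,0),(179,255,45),40):
    x,y,w,h=cv2.boundingRect(c)
    if (x,y) in((314,218),(255,172)):
        r=cv2.minAreaRect(P("top",c.reshape(-1,2),66)[:,:2].astype(np.float32)); print("wheel",r)
# bracket base/upper from crop corners
k=4.4
f=lambda L:[(235+a/k,160+b/k) for a,b in L]
print("castorA plate",P("top",f([(155,28),(195,92),(122,131)]),3))
print("castorB plate",P("top",f([(322,243),(405,231),(418,307),(336,318)]),3), P("top",f([(322,243),(405,231),(418,307),(336,318)]),3).mean(0))
print("bracket top edge",P("top",f([(628,218),(656,273)]),80),"low edge",P("top",f([(537,266),(565,319)]),6))
go((440,0,260,100),(570,160,260,122))
E
```

```text
feet [[ 425.927  154.064    4.   ]
 [ 568.978 -162.626    4.   ]]
wheel ((442.2627258300781, 1.3713951110839844), (15.395991325378418, 42.477195739746094), 9.647940635681152)
wheel ((568.3048095703125, 161.0699920654297), (19.429115295410156, 44.01761245727539), 27.12287712097168)
castorA plate [[604.939 144.328   3.   ]
 [562.19  119.131   3.   ]
 [538.169 167.108   3.   ]]
castorB plate [[461.691  39.207   3.   ]
 [467.869 -14.518   3.   ]
 [418.75  -21.425   3.   ]
 [413.2    31.472   3.   ]] [440.377   8.684   3.   ]
bracket top edge [[ 467.544 -150.642   80.   ]
 [ 433.608 -166.326   80.   ]] low edge [[ 442.754  -98.517    6.   ]
 [ 408.337 -115.234    6.   ]]
t 0.1 p [ 203.442 -590.462  238.977] yaw 19.0 w 87.4 grip 0.0
(440, 0, 260, 100) [ 0.416 -0.481 -0.02 ] az -1.414
(570, 160, 260, 122) [ 0.591 -0.59  -0.02 ] az -1.798
```

carry_out:
  plan:
    - [[0.418, -0.481, 0.06, 0, 0, -1.408, 0.0878], [0.418, -0.481, 0.06, 0, 0, -1.408, 0.0878], [0.418, -0.481, 0.06, 0, 0, -1.408, 0.0878], [0.418, -0.481, 0.06, 0, 0, -1.408, 0.0878], [0.418, -0.481, 0.06, 0, 0, -1.408, 0.0878], [0.418, -0.481, 0.06, 0, 0, -1.408, 0.0878], [0.418, -0.481, 0.06, 0, 0, -1.408, 0.0878], [0.418, -0.481, 0.06, 0, 0, -1.408, 0.0878], [0.418, -0.481, 0.06, 0, 0, -1.408, 0.0878], [0.418, -0.481, 0.06, 0, 0, -1.408, 0.0878], [0.418, -0.481, 0.06, 0, 0, -1.408, 0.0878], [0.418, -0.481, 0.06, 0, 0, -1.408, 0.0878]]

```text
time_s: 1.3
position: [427.5, -34.9, 183.3]
orientation: [[-0.168, 0.986, 0.0], [0.986, 0.168, -0.0], [-0.0, 0.0, -1.0]]
ft_force: [0.2, 0.0, -0.2]
width: 0.998
grip_force: 0.0
```

```bash
python3 - <<'E'
from h import *
save("w1",optics.capture("wrist"))
go((442,1,150,99.65),(442,1,44,99.65))
E
```

```text
t 1.35 p [429.784 -29.531 183.021] yaw 99.9 w 87.6 grip 0.0
(442, 1, 150, 99.65) [0.028 0.017 0.033] az 0.004
(442, 1, 44, 99.65) [0.028 0.017 0.139] az 0.004
```

View pics/w1.png

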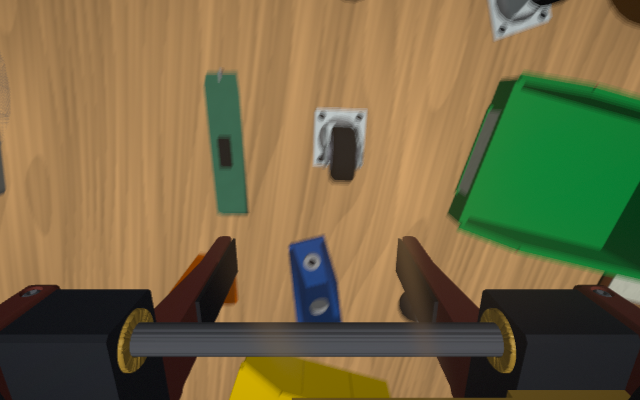

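carry_out:
  plan:
    - [[0, 0, 0, 0, 0, 0, 0.0878], [0, 0, 0, 0, 0, 0, 0.0878], [0, 0, 0, 0, 0, 0, 0.0878]]

```text
time_s: 1.65
position: [426.7, -38.1, 183.4]
orientation: [[-0.166, 0.986, -0.0], [0.986, 0.166, -0.0], [-0.0, -0.0, -1.0]]
ft_force: [-0.3, -1.0, 0.3]
width: 0.997
grip_force: 0.0
```

```bash
python3 - <<'E'
from h import *
i=optics.camera_info("wrist");im=optics.capture("wrist")
go((442,1,150,99.65),(442,1,44,99.65))
for c in blobs(im,(0,0,0),(179,255,60),300):
    x,y,w,h=cv2.boundingRect(c)
    if y<230: print((x,y,w,h),"wheel",cv2.minAreaRect(P("wrist",c.reshape(-1,2),66,i)[:,:2].astype(np.float32)))
E
```

```text
t 1.7 p [426.736 -38.274 183.482] yaw 99.5 w 87.6 grip 0.0
(442, 1, 150, 99.65) [0.036 0.022 0.033] az -0.002
(442, 1, 44, 99.65) [0.036 0.022 0.139] az -0.002
(603, 183, 37, 85) wheel ((691.7102661132812, -21.974380493164062), (30.436649322509766, 81.11238861083984), 25.995826721191406)
(217, 136, 16, 32) wheel ((347.4560241699219, -9.903343200683594), (10.143880844116211, 24.956661224365234), 10.31051254272461)
(330, 124, 27, 58) wheel ((441.8642883300781, 4.7334136962890625), (20.901031494140625, 46.054710388183594), 8.817911148071289)
(523, 83, 117, 37) wheel ((615.35791015625, 77.04646301269531), (8.463726997375488, 98.340576171875), 85.61405181884766)
(491, 76, 30, 40) wheel ((552.6083984375, 70.17278289794922), (30.46620750427246, 13.002582550048828), 79.00025177001953)
(611, 0, 29, 25) wheel ((620.4970092773438, 137.15576171875), (24.235248565673828, 15.18967342376709), 9.589092254638672)
```

carry_out:
  plan:
    - [[0.037, 0.021, 0.03, 0, 0, 0, 0.0878], [0.037, 0.021, 0.03, 0, 0, 0, 0.0878], [0.037, 0.021, 0.06, 0, 0, 0, 0.0878], [0.037, 0.021, 0.1, 0, 0, 0, 0.0878], [0.037, 0.021, 0.125, 0, 0, 0, 0.0878], [0.037, 0.021, 0.139, 0, 0, 0, 0.0878], [0.037, 0.021, 0.139, 0, 0, 0, 0.0878], [0.037, 0.021, 0.139, 0, 0, 0, 0.0878], [0.037, 0.021, 0.139, 0, 0, 0, 0.02], [0.037, 0.021, 0.139, 0, 0, 0, 0.02], [0.037, 0.021, 0.139, 0, 0, 0, 0.02], [0.037, 0.021, 0.139, 0, 0, 0, 0.02]]

```text
time_s: 2.9
position: [442.0, 3.1, 44.9]
orientation: [[-0.168, 0.986, 0.001], [0.986, 0.168, -0.0], [-0.0, 0.001, -1.0]]
ft_force: [-0.3, 0.7, -0.3]
width: 0.677
grip_force: 0.0
```

```bash
python3 - <<'E'
from h import *
go((442,1,44,99.65),(442,1,150,99.65))
a=np.radians(-9.3);c=np.array([463,-340.])
for x in(48,-48):print(c+x*np.array([np.cos(a),np.sin(a)]))
E
```

```text
t 2.9 p [441.981   3.067  44.936] yaw 99.7 w 59.5 grip 0.0
(442, 1, 44, 99.65) [-0.002 -0.     0.001] az 0.001
(442, 1, 150, 99.65) [-0.002 -0.    -0.105] az 0.001
[ 510.369 -347.757]
[ 415.631 -332.243]
```

carry_out:
  plan:
    - [[0, 0, 0, 0, 0, 0, 0.02], [0, 0, 0, 0, 0, 0, 0.02], [0, 0, 0, 0, 0, 0, 0.02], [0, 0, 0, 0, 0, 0, 0.02], [0, 0, 0, 0, 0, 0, 0.02], [0, 0, 0, 0, 0, 0, 0.02], [0, 0, -0.02, 0, 0, 0, 0.02], [0, 0, -0.06, 0, 0, 0, 0.02], [0, 0, -0.105, 0, 0, 0, 0.02], [0, 0, -0.105, 0, 0, 0, 0.02]]

```text
time_s: 3.9
position: [444.7, 3.0, 153.8]
orientation: [[-0.168, 0.986, 0.009], [0.986, 0.168, -0.0], [-0.002, 0.009, -1.0]]
ft_force: [0.8, 0.7, -2.2]
width: 0.367
grip_force: 29.7
```

```bash
python3 - <<'E'
from h import *
go((510.4,-348.9,150,170.7),(510.4,-348.9,49.5,170.7))
E
```

```text
t 3.9 p [444.719   2.982 153.8  ] yaw 99.7 w 32.2 grip 29.7
(510.4, -348.9, 150, 170.7) [-0.358  0.006  0.004] az -1.24
(510.4, -348.9, 49.5, 170.7) [-0.358  0.005  0.105] az -1.24
```

carry_out:
  plan:
    - [[-0.04, 0, 0, 0, 0, -0.13, 0.02], [-0.08, 0, 0, 0, 0, -0.25, 0.02], [-0.12, 0, 0, 0, 0, -0.38, 0.02], [-0.16, 0.002, 0, 0, 0, -0.5, 0.02], [-0.2, 0.003, 0, 0, 0, -0.65, 0.02], [-0.24, 0.004, 0, 0, 0, -0.8, 0.02], [-0.28, 0.005, 0, 0, 0, -0.95, 0.02], [-0.32, 0.006, 0, 0, 0, -1.1, 0.02], [-0.358, 0.006, 0, 0, 0, -1.24, 0.02], [-0.358, 0.006, 0, 0, 0, -1.24, 0.02], [-0.358, 0.006, 0, 0, 0, -1.24, 0.02], [-0.358, 0.006, 0, 0, 0, -1.24, 0.02]]

```text
time_s: 5.1
position: [506.8, -347.5, 148.2]
orientation: [[-0.987, 0.162, -0.002], [0.162, 0.987, 0.002], [0.002, 0.001, -1.0]]
ft_force: [0.0, 0.0, -1.8]
width: 0.366
grip_force: 29.7
```

```bash
python3 - <<'E'
from h import *
save("w2",optics.capture("wrist"));go((510.4,-348.9,49.5,170.7))
E
```

```text
t 5.15 p [ 507.123 -347.408  148.548] yaw 170.7 w 31.8 grip 29.7
(510.4, -348.9, 49.5, 170.7) [-0.004 -0.001  0.099] az 0.0
```

View pics/w2.png

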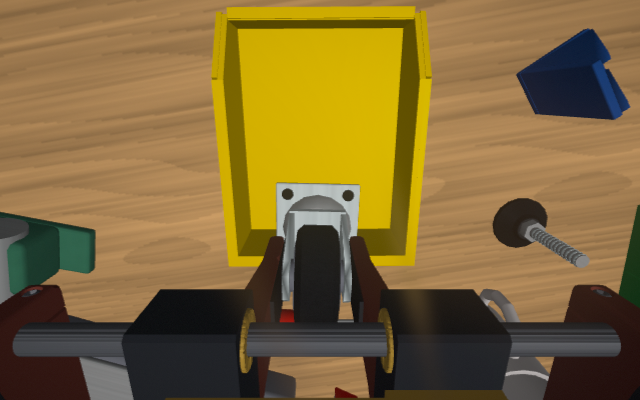

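```bash
python3 - <<'E'
from h import *
print(P("wrist",[(238,28),(405,28),(230,264),(415,264)],4)[:2],P("wrist",[(230,264),(415,264)],60))
E
```

```text
[[ 363.872 -386.583    4.   ]
 [ 385.289 -255.298    4.   ]] [[ 539.811 -421.916   60.   ]
 [ 563.757 -276.505   60.   ]]
```

carry_out:
  plan:
    - [[0, 0.005, 0.03, 0, 0, 0, 0.02], [0, 0.005, 0.065, 0, 0, 0, 0.02], [0, 0.005, 0.085, 0, 0, 0, 0.02], [0, 0.005, 0.093, 0, 0, 0, 0.02], [0, 0.005, 0.097, 0, 0, 0, 0.02], [0, 0.005, 0.099, 0, 0, 0, 0.02], [0, 0.005, 0.099, 0, 0, 0, 0.02], [0, 0.005, 0.099, 0, 0, 0, 0.02]]

```text
time_s: 5.95
position: [509.2, -344.3, 51.5]
orientation: [[-0.987, 0.161, 0.001], [0.161, 0.987, -0.001], [-0.002, -0.001, -1.0]]
ft_force: [-0.2, -0.2, -1.7]
width: 0.367
grip_force: 29.7
```

carry_out:
  plan:
    - [[0, 0, 0.002, 0, 0, 0, 0.02], [0, 0, 0.002, 0, 0, 0, 0.02], [0, 0, 0.002, 0, 0, 0, 0.055], [0, 0, 0.002, 0, 0, 0, 0.055], [0, 0, 0.002, 0, 0, 0, 0.055], [0, 0, 0.002, 0, 0, 0, 0.055], [0, 0, 0.002, 0, 0, 0, 0.055], [0, 0, -0.03, 0, 0, 0, 0.055], [0, 0, -0.07, 0, 0, 0, 0.055], [0, 0, -0.1, 0, 0, 0, 0.0878], [0, 0, -0.1, 0, 0, 0, 0.0878]]

```text
time_s: 7.05
position: [510.9, -345.5, 155.0]
orientation: [[-0.987, 0.161, 0.006], [0.161, 0.987, -0.005], [-0.007, -0.003, -1.0]]
ft_force: [0.2, -0.3, -0.4]
width: 0.771
grip_force: 0.0
```

```bash
python3 - <<'E'
from h import *
go((443.2,-143.6,150,115),(443.2,-143.6,43,115),(568,162,150,117.1))
save("w3",optics.capture("wrist"))
E
```

```text
t 7.05 p [ 510.939 -345.539  154.976] yaw 170.7 w 67.7 grip 0.0
(443.2, -143.6, 150, 115) [0.099 0.188 0.004] az 0.973
(443.2, -143.6, 43, 115) [0.1   0.189 0.111] az 0.973
(568, 162, 150, 117.1) [0.025 0.51  0.003] az 0.936
```

View pics/w3.png

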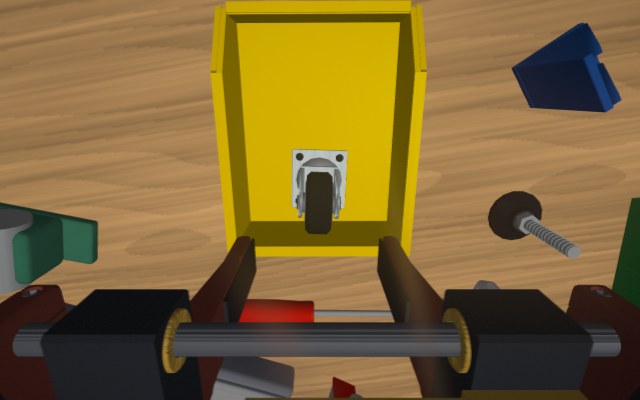

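carry_out:
  plan:
    - [[0.025, 0.51, 0, 0, 0, 0.936, 0.0878], [0.025, 0.51, 0, 0, 0, 0.936, 0.0878], [0.025, 0.51, 0, 0, 0, 0.936, 0.0878], [0.025, 0.51, 0, 0, 0, 0.936, 0.0878], [0.025, 0.51, 0, 0, 0, 0.936, 0.0878], [0.025, 0.51, 0, 0, 0, 0.936, 0.0878], [0.025, 0.51, 0, 0, 0, 0.936, 0.0878], [0.025, 0.51, 0, 0, 0, 0.936, 0.0878], [0.025, 0.51, 0, 0, 0, 0.936, 0.0878], [0.025, 0.51, 0, 0, 0, 0.936, 0.0878], [0.025, 0.51, 0, 0, 0, 0.936, 0.0878], [0.025, 0.51, 0, 0, 0, 0.936, 0.0878]]

```text
time_s: 8.3
position: [565.5, 166.8, 148.9]
orientation: [[-0.459, 0.888, -0.001], [0.888, 0.459, 0.0], [0.001, -0.001, -1.0]]
ft_force: [0.7, 0.6, 0.3]
width: 1.0
grip_force: 0.0
```

```bash
python3 - <<'E'
from h import *
optics.capture("wrist");optics.capture("wrist")
i=optics.camera_info("wrist");im=optics.capture("wrist")
for c in blobs(im,(0,0,0),(179,255,60),300):
    x,y,w,h=cv2.boundingRect(c)
    if y<230: print((x,y,w,h),"wheel",cv2.minAreaRect(P("wrist",c.reshape(-1,2),66,i)[:,:2].astype(np.float32)))
go((568,162,44,117.1))
E
```

```text
(308, 178, 27, 61) wheel ((566.3460693359375, 168.923828125), (19.484777450561523, 46.63562774658203), 27.229347229003906)
(143, 102, 56, 57) wheel ((449.2772521972656, 172.1042022705078), (37.14744567871094, 37.90043640136719), 39.828330993652344)
(509, 4, 61, 56) wheel ((634.1644897460938, 336.0333557128906), (34.959754943847656, 18.54598617553711), 68.73045349121094)
t 8.45 p [565.134 162.683 149.216] yaw 117.1 w 87.8 grip 0.0
(568, 162, 44, 117.1) [-0.002  0.002  0.105] az 0.0
```

carry_out:
  plan:
    - [[0, 0.002, 0.04, 0, 0, 0, 0.0878], [0, 0.002, 0.08, 0, 0, 0, 0.07], [0, 0.002, 0.105, 0, 0, 0, 0.06], [0, 0.002, 0.105, 0, 0, 0, 0.055], [0, 0.002, 0.105, 0, 0, 0, 0.02], [0, 0.002, 0.105, 0, 0, 0, 0.02], [0, 0.002, 0.105, 0, 0, 0, 0.02], [0, 0.002, 0.105, 0, 0, 0, 0.02], [0, 0.002, 0.105, 0, 0, 0, 0.02], [0, 0.002, 0.105, 0, 0, 0, 0.02], [0, 0.002, 0.105, 0, 0, 0, 0.02], [0, 0.002, 0.105, 0, 0, 0, 0.02]]

```text
time_s: 9.65
position: [568.5, 164.5, 46.6]
orientation: [[-0.456, 0.89, 0.002], [0.89, 0.456, 0.0], [-0.001, 0.001, -1.0]]
ft_force: [-2.1, -1.2, 6.3]
width: 0.36
grip_force: 30.0
```

```bash
python3 - <<'E'
from h import *
a=np.radians(-9.3);c=np.array([461,-336.])-46*np.array([np.cos(a),np.sin(a)])
print(c);go((c[0],c[1],150,170.7),(c[0],c[1],49.5,170.7))
E
```

```text
[ 415.605 -328.566]
t 9.65 p [568.54  164.521  46.607] yaw 117.1 w 31.6 grip 30.0
(np.float64(415.60463704528684), np.float64(-328.5662242292454), 150, 170.7) [-0.369 -0.361 -0.104] az -0.935
(np.float64(415.60463704528684), np.float64(-328.5662242292454), 49.5, 170.7) [-0.369 -0.361 -0.003] az -0.935
```

carry_out:
  plan:
    - [[0, 0, -0.03, 0, 0, 0, 0.02], [0, 0, -0.07, 0, 0, 0, 0.02], [0, 0, -0.11, 0, 0, 0, 0.02], [-0.035, -0.035, -0.115, 0, 0, -0.1, 0.02], [-0.07, -0.07, -0.115, 0, 0, -0.2, 0.02], [-0.105, -0.105, -0.115, 0, 0, -0.3, 0.02], [-0.14, -0.14, -0.115, 0, 0, -0.4, 0.02], [-0.175, -0.175, -0.115, 0, 0, -0.5, 0.02], [-0.21, -0.21, -0.115, 0, 0, -0.6, 0.02], [-0.245, -0.245, -0.115, 0, 0, -0.7, 0.02], [-0.28, -0.28, -0.115, 0, 0, -0.8, 0.02], [-0.315, -0.315, -0.115, 0, 0, -0.9, 0.02]]

```text
time_s: 10.85
position: [430.0, -261.2, 160.7]
orientation: [[-0.981, 0.192, 0.0], [0.192, 0.981, -0.0], [-0.0, -0.0, -1.0]]
ft_force: [0.9, -0.1, -0.9]
width: 0.362
grip_force: 29.9
```

```bash
python3 - <<'E'
from h import *
for _ in range(4):optics.capture("wrist")
go((415.6,-328.6,150,170.7),(415.6,-328.6,51,170.7))
E
```

```text
t 11.05 p [ 430.33  -260.379  160.466] yaw 168.5 w 31.9 grip 29.9
(415.6, -328.6, 150, 170.7) [ 0.001 -0.07   0.01 ] az -0.039
(415.6, -328.6, 51, 170.7) [ 0.001 -0.07   0.109] az -0.039
```

carry_out:
  plan:
    - [[0.001, -0.035, 0, 0, 0, -0.03, 0.02], [0.001, -0.07, 0, 0, 0, -0.039, 0.02], [0.001, -0.07, 0, 0, 0, -0.039, 0.02], [0.001, -0.07, 0.01, 0, 0, -0.039, 0.02], [0.001, -0.07, 0.04, 0, 0, -0.039, 0.02], [0.001, -0.07, 0.07, 0, 0, -0.039, 0.02], [0.001, -0.07, 0.09, 0, 0, -0.039, 0.02], [0.001, -0.07, 0.1, 0, 0, -0.039, 0.02], [0.001, -0.07, 0.105, 0, 0, -0.039, 0.02], [0.001, -0.07, 0.108, 0, 0, -0.039, 0.02], [0.001, -0.07, 0.108, 0, 0, -0.039, 0.02], [0.001, -0.07, 0.108, 0, 0, -0.039, 0.02]]

```text
time_s: 12.25
position: [416.7, -328.2, 53.2]
orientation: [[-0.987, 0.158, 0.001], [0.158, 0.987, -0.001], [-0.001, -0.001, -1.0]]
ft_force: [0.1, 0.5, -2.2]
width: 0.367
grip_force: 29.9
```

carry_out:
  plan:
    - [[0, 0, 0.002, 0, 0, 0, 0.02], [0, 0, 0.003, 0, 0, 0, 0.02], [0, 0, 0.003, 0, 0, 0, 0.055], [0, 0, 0.003, 0, 0, 0, 0.055], [0, 0, 0.003, 0, 0, 0, 0.055], [0, 0, 0.003, 0, 0, 0, 0.055], [0, 0, 0.003, 0, 0, 0, 0.055], [0, 0, -0.03, 0, 0, 0, 0.055], [0, 0, -0.07, 0, 0, 0, 0.055], [0, 0, -0.1, 0, 0, 0, 0.06], [0, 0, -0.1, 0, 0, 0, 0.0878], [0, 0, -0.1, 0, 0, 0, 0.0878]]

```text
time_s: 13.45
position: [416.4, -328.1, 152.8]
orientation: [[-0.987, 0.158, 0.001], [0.158, 0.987, -0.001], [-0.001, -0.001, -1.0]]
ft_force: [-0.3, -0.2, -0.2]
width: 0.82
grip_force: 0.0
```

```bash
python3 - <<'E'
from h import *
go((443.2,-143.6,150,115),(443.2,-143.6,43,115))
save("w4",optics.capture("top"),(235,160,250,100),3.2)
E
```

```text
t 13.45 p [ 416.366 -328.093  152.815] yaw 170.9 w 72.0 grip 0.0
(443.2, -143.6, 150, 115) [0.003 0.186 0.003] az 0.976
(443.2, -143.6, 43, 115) [0.003 0.186 0.11 ] az 0.976
```

View pics/w4.png

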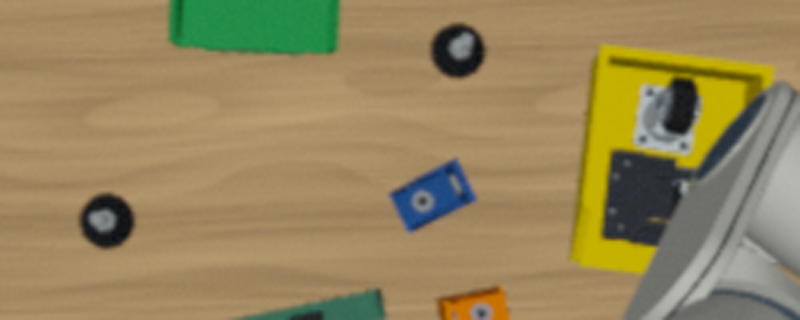

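carry_out:
  plan:
    - [[0.001, 0.04, 0, 0, 0, 0.14, 0.0878], [0.002, 0.08, 0, 0, 0, 0.28, 0.0878], [0.003, 0.12, 0, 0, 0, 0.42, 0.0878], [0.003, 0.16, 0, 0, 0, 0.56, 0.0878], [0.003, 0.186, 0, 0, 0, 0.7, 0.0878], [0.003, 0.186, 0, 0, 0, 0.84, 0.0878], [0.003, 0.186, 0, 0, 0, 0.976, 0.0878], [0.003, 0.186, 0, 0, 0, 0.976, 0.0878], [0.003, 0.186, 0.03, 0, 0, 0.976, 0.0878], [0.003, 0.186, 0.03, 0, 0, 0.976, 0.0878], [0.003, 0.186, 0.03, 0, 0, 0.976, 0.0878]]

```text
time_s: 14.6
position: [441.7, -143.7, 121.7]
orientation: [[-0.424, 0.906, -0.003], [0.906, 0.424, 0.001], [0.002, -0.002, -1.0]]
ft_force: [0.3, -0.1, 0.1]
width: 1.003
grip_force: 0.0
```

```bash
python3 - <<'E'
from h import *
i=optics.camera_info("wrist");im=optics.capture("wrist");save("w5",im)
go((443.2,-143.6,43,115))
E
```

```text
t 14.65 p [ 442.351 -143.928  122.331] yaw 115.1 w 87.9 grip 0.0
(443.2, -143.6, 43, 115) [-0.     0.001  0.079] az 0.001
```

View pics/w5.png

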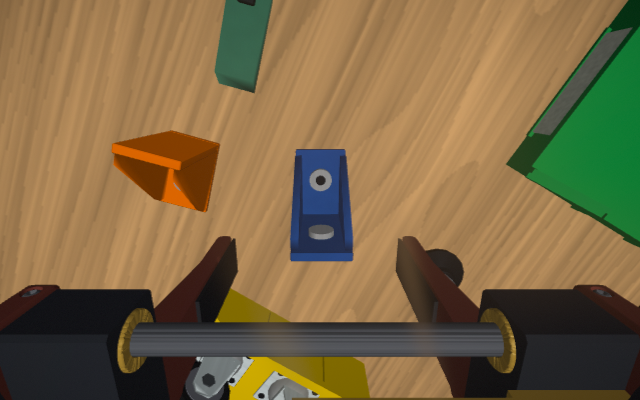

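carry_out:
  plan:
    - [[0, 0.001, 0.03, 0, 0, 0, 0.0878], [0, 0.001, 0.06, 0, 0, 0, 0.075], [0, 0.001, 0.08, 0, 0, 0, 0.065], [0, 0.001, 0.08, 0, 0, 0, 0.06], [0, 0.001, 0.08, 0, 0, 0, 0.03], [0, 0.001, 0.08, 0, 0, 0, 0.03], [0, 0.001, 0.08, 0, 0, 0, 0.03], [0, 0.001, 0.08, 0, 0, 0, 0.03], [0, 0.001, 0.08, 0, 0, 0, 0.03], [0, 0.001, 0.08, 0, 0, 0, 0.03], [0, 0.001, 0.08, 0, 0, 0, 0.03], [0, 0.001, 0.08, 0, 0, 0, 0.03]]

```text
time_s: 15.85
position: [444.4, -143.7, 43.6]
orientation: [[-0.423, 0.906, 0.002], [0.906, 0.423, -0.001], [-0.002, 0.002, -1.0]]
ft_force: [-0.8, -0.3, 8.0]
width: 0.453
grip_force: 30.0
```

```bash
python3 - <<'E'
from h import *
a=np.radians(-65);x,y=np.array([668,13.])+12*np.array([np.cos(a),np.sin(a)])
go((x,y,170,115),(x,y,50,115))
E
```

```text
t 15.85 p [ 444.443 -143.721   43.568] yaw 115.0 w 39.7 grip 30.0
(np.float64(673.0714191408883), np.float64(2.124306555560201), 170, 115) [ 0.035  0.269 -0.126] az -0.0
(np.float64(673.0714191408883), np.float64(2.124306555560201), 50, 115) [ 0.036  0.269 -0.006] az -0.0
```

carry_out:
  plan:
    - [[0, 0, -0.03, 0, 0, 0, 0.03], [0, 0, -0.07, 0, 0, 0, 0.03], [0, 0, -0.11, 0, 0, 0, 0.03], [0.004, 0.04, -0.12, 0, 0, 0, 0.03], [0.01, 0.08, -0.12, 0, 0, 0, 0.03], [0.015, 0.12, -0.12, 0, 0, 0, 0.03], [0.02, 0.16, -0.12, 0, 0, 0, 0.03], [0.025, 0.2, -0.12, 0, 0, 0, 0.03], [0.03, 0.24, -0.12, 0, 0, 0, 0.03], [0.036, 0.269, -0.12, 0, 0, 0, 0.03], [0.036, 0.269, -0.12, 0, 0, 0, 0.03], [0.036, 0.269, -0.12, 0, 0, 0, 0.03]]

```text
time_s: 17.05
position: [671.6, 3.1, 162.0]
orientation: [[-0.423, 0.906, -0.001], [0.906, 0.423, -0.0], [0.0, -0.001, -1.0]]
ft_force: [0.6, 0.2, -2.2]
width: 0.451
grip_force: 30.0
```

```bash
python3 - <<'E'
from h import *
i=optics.camera_info("wrist");im=optics.capture("wrist");save("w6",im)
go((673,2,50,115))
E
```

```text
t 17.1 p [671.005   2.603 161.991] yaw 115.0 w 40.0 grip 30.0
(673, 2, 50, 115) [-0.001  0.002  0.112] az -0.0
```

View pics/w6.png

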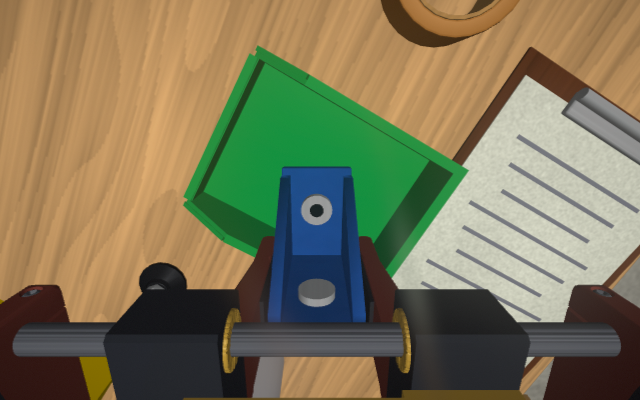

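```bash
python3 - <<'E'
from h import *
a=np.radians(-4.6);R=np.array([[np.cos(a),-np.sin(a)],[np.sin(a),np.cos(a)]])
print(P("wrist",[(467,170)],60)[0,:2]-R@[90,70], P("wrist",[(258,48)],34)[0,:2]-R@[-90,70],P("wrist",[(187,203)],34)[0,:2]-R@[-90,-70])
E
```

```text
[668.483  15.579] [664.887  14.292] [666.253  12.042]
```

carry_out:
  plan:
    - [[0, 0.001, 0.04, 0, 0, 0, 0.03], [0, 0.001, 0.08, 0, 0, 0, 0.03], [0, 0.001, 0.1, 0, 0, 0, 0.03], [0, 0.001, 0.107, 0, 0, 0, 0.03], [0, 0.001, 0.111, 0, 0, 0, 0.03], [0, 0.001, 0.113, 0, 0, 0, 0.03], [0, 0.001, 0.113, 0, 0, 0, 0.03]]

```text
time_s: 17.8
position: [673.8, 3.0, 50.7]
orientation: [[-0.422, 0.907, 0.002], [0.907, 0.422, -0.0], [-0.001, 0.002, -1.0]]
ft_force: [0.3, 0.7, -1.6]
width: 0.454
grip_force: 30.0
```

carry_out:
  plan:
    - [[0, 0, 0.002, 0, 0, 0, 0.03], [0, 0, 0.003, 0, 0, 0, 0.03], [0, 0, 0.003, 0, 0, 0, 0.06], [0, 0, 0.003, 0, 0, 0, 0.06], [0, 0, 0.003, 0, 0, 0, 0.06], [0, 0, 0.003, 0, 0, 0, 0.06], [0, 0, -0.03, 0, 0, 0, 0.06], [0, 0, -0.07, 0, 0, 0, 0.06], [0, 0, -0.11, 0, 0, 0, 0.06], [0, 0, -0.11, 0, 0, 0, 0.0878], [0, 0, -0.11, 0, 0, 0, 0.0878]]

```text
time_s: 18.9
position: [673.6, 3.2, 160.5]
orientation: [[-0.422, 0.906, 0.002], [0.906, 0.422, -0.0], [-0.001, 0.002, -1.0]]
ft_force: [0.4, -0.6, 0.1]
width: 0.829
grip_force: 0.0
```

```bash
python3 - <<'E'
from h import *
save("w7",optics.capture("wrist"))
go((569,-162.6,150,115))
E
```

```text
t 18.95 p [672.649   3.221 159.017] yaw 115.0 w 76.7 grip 0.0
(569, -162.6, 150, 115) [-0.107 -0.164  0.009] az -0.0
```

View pics/w7.png

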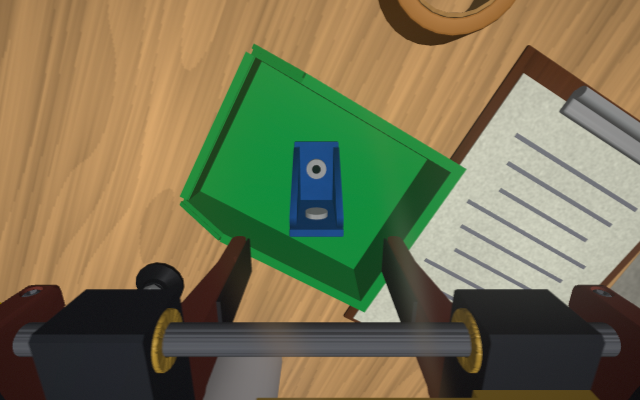

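carry_out:
  plan:
    - [[-0.025, -0.04, 0, 0, 0, 0, 0.07], [-0.05, -0.08, 0, 0, 0, 0, 0.07], [-0.08, -0.12, 0, 0, 0, 0, 0.07], [-0.107, -0.164, 0, 0, 0, 0, 0.07], [-0.107, -0.164, 0, 0, 0, 0, 0.07], [-0.107, -0.164, 0, 0, 0, 0, 0.07], [-0.107, -0.164, 0, 0, 0, 0, 0.07], [-0.107, -0.164, 0, 0, 0, 0, 0.07]]

```text
time_s: 19.75
position: [570.2, -161.8, 158.9]
orientation: [[-0.424, 0.906, -0.001], [0.906, 0.424, 0.0], [0.001, -0.0, -1.0]]
ft_force: [0.3, -0.2, 0.4]
width: 0.798
grip_force: 0.0
```

```bash
python3 - <<'E'
from h import *
i=optics.camera_info("wrist");im=optics.capture("wrist")
for c in blobs(im,(0,0,0),(179,255,60),300):
    x,y,w,h=cv2.boundingRect(c)
    if y<250: 
        m=c.reshape(-1,2).astype(float); print((x,y,w,h),"pad box",cv2.minAreaRect(P("wrist",m,6,i)[:,:2].astype(np.float32)))
save("w8",im);go((569,-162.6,48,115))
E
```

```text
(292, 239, 348, 161) pad box ((810.3840942382812, -239.6842041015625), (420.1943664550781, 182.90457153320312), 12.226580619812012)
(0, 239, 255, 161) pad box ((437.8065490722656, -393.396240234375), (306.9376220703125, 205.04473876953125), 25.010875701904297)
(290, 163, 51, 48) pad box ((568.60302734375, -160.38502502441406), (47.18459701538086, 45.80818557739258), 25.051345825195312)
(538, 13, 65, 63) pad box ((709.0014038085938, 30.468482971191406), (27.101390838623047, 74.27601623535156), 73.37700653076172)
(483, 11, 101, 78) pad box ((688.7067260742188, 25.810041427612305), (86.09716796875, 58.91273880004883), 25.070423126220703)
(543, 0, 97, 178) pad box ((761.465087890625, 20.500640869140625), (70.01828002929688, 146.85755920410156), 18.488718032836914)
t 19.8 p [ 570.2   -161.772  158.999] yaw 115.1 w 70.2 grip 0.0
(569, -162.6, 48, 115) [-0.    -0.001  0.111] az 0.001
```

View pics/w8.png

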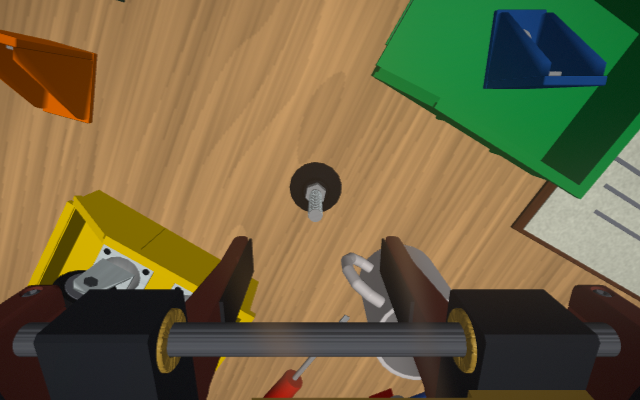

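```bash
python3 - <<'E'
from h import *
o=bot.get_obs();R=o["orientation"]
for z in(30,75):
    print(z,(P("wrist",[(345,262),(352,254),(372,300),(360,290)],z)-o["position"])@R)
print((P("top",[(398,130)],92)-o["position"])@R)
E
```

```text
30 [[ -64.072   27.201  128.967]
 [ -55.831   33.461  128.968]
 [-105.159   54.469  128.944]
 [ -94.026   42.383  128.951]]
75 [[-39.964  22.738  83.977]
 [-33.078  27.969  83.979]
 [-74.296  45.523  83.958]
 [-64.993  35.425  83.964]]
[[-91.863  77.611  66.942]]
```

carry_out:
  plan:
    - [[0, -0.001, 0.03, 0, 0, 0, 0.045], [0, -0.001, 0.05, 0, 0, 0, 0.045], [0, -0.001, 0.08, 0, 0, 0, 0.045], [0, -0.001, 0.1, 0, 0, 0, 0.045], [0, -0.001, 0.111, 0, 0, 0, 0.045], [0, -0.001, 0.111, 0, 0, 0, 0.045], [0, -0.001, 0.111, 0, 0, 0, 0], [0, -0.001, 0.111, 0, 0, 0, 0], [0, -0.001, 0.111, 0, 0, 0, 0], [0, -0.001, 0.111, 0, 0, 0, 0], [0, -0.001, 0.111, 0, 0, 0, 0], [0, -0.001, 0.111, 0, 0, 0, 0]]

```text
time_s: 21.0
position: [568.9, -163.6, 48.8]
orientation: [[-0.422, 0.906, 0.001], [0.906, 0.422, -0.0], [-0.0, 0.0, -1.0]]
ft_force: [0.0, 0.4, 2.7]
width: 0.105
grip_force: 30.0
```

```bash
python3 - <<'E'
from h import *
a=np.radians(-4.6);c=np.array([466,352.]);e=np.array([np.cos(a),np.sin(a)])
for s in(38,-38):
    x,y=c+s*e;go((x,y,170,115),(x,y,53,115))
E
```

```text
t 21.0 p [ 568.934 -163.553   48.815] yaw 115.0 w 9.2 grip 30.0
(np.float64(503.8775973813374), np.float64(348.9524408755034), 170, 115) [ 0.492  0.157 -0.121] az -0.0
(np.float64(503.8775973813374), np.float64(348.9524408755034), 53, 115) [ 0.492  0.157 -0.004] az -0.0
t 21.0 p [ 568.934 -163.553   48.815] yaw 115.0 w 9.2 grip 30.0
(np.float64(428.1224026186626), np.float64(355.0475591244966), 170, 115) [ 0.53   0.091 -0.121] az -0.0
(np.float64(428.1224026186626), np.float64(355.0475591244966), 53, 115) [ 0.53   0.091 -0.004] az -0.0
```

carry_out:
  plan:
    - [[0, 0, -0.03, 0, 0, 0, 0], [0, 0, -0.07, 0, 0, 0, 0], [0, 0, -0.11, 0, 0, 0, 0], [0.04, 0.013, -0.12, 0, 0, 0, 0], [0.08, 0.026, -0.12, 0, 0, 0, 0], [0.12, 0.038, -0.12, 0, 0, 0, 0], [0.16, 0.051, -0.12, 0, 0, 0, 0], [0.2, 0.064, -0.12, 0, 0, 0, 0], [0.24, 0.077, -0.12, 0, 0, 0, 0], [0.28, 0.09, -0.12, 0, 0, 0, 0], [0.32, 0.102, -0.12, 0, 0, 0, 0], [0.36, 0.115, -0.12, 0, 0, 0, 0]]

```text
time_s: 22.2
position: [520.3, 213.0, 168.4]
orientation: [[-0.422, 0.906, -0.0], [0.906, 0.422, -0.0], [-0.0, -0.0, -1.0]]
ft_force: [0.2, 0.6, -0.4]
width: 0.11
grip_force: 30.0
```

```bash
python3 - <<'E'
from h import *
for _ in range(4): optics.capture("wrist")
im=optics.capture("wrist")
go((504,349,165,115))
save("w9",im)
E
```

```text
t 22.45 p [520.67  211.105 168.271] yaw 115.0 w 10.0 grip 30.0
(504, 349, 165, 115) [0.132 0.043 0.003] az 0.0
```

View pics/w9.png

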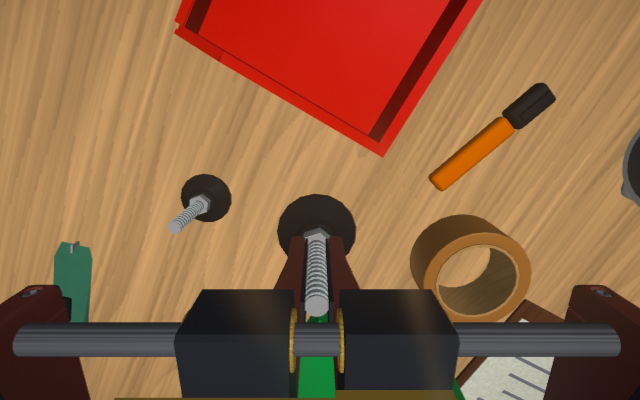

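```bash
python3 - <<'E'
from h import *
a=np.radians(-4.6);R=np.array([[np.cos(a),-np.sin(a)],[np.sin(a),np.cos(a)]])
print(P("wrist",[(383,157)],60)[0,:2]-R@[90,-70],P("wrist",[(177,32)],34)[0,:2]-R@[-90,-70],"foot1",P("wrist",[(206,198)],6))
E
```

```text
[467.772 344.726] [463.908 346.644] foot1 [[427.873 154.678   6.   ]]
```

carry_out:
  plan:
    - [[0.04, 0.013, 0, 0, 0, 0, 0], [0.08, 0.027, 0, 0, 0, 0, 0], [0.127, 0.041, 0, 0, 0, 0, 0], [0.127, 0.041, 0, 0, 0, 0, 0], [0.127, 0.041, 0, 0, 0, 0, 0], [0.127, 0.041, 0.04, 0, 0, 0, 0], [0.127, 0.041, 0.08, 0, 0, 0, 0], [0.127, 0.041, 0.1, 0, 0, 0, 0], [0.127, 0.041, 0.108, 0, 0, 0, 0], [0.127, 0.041, 0.113, 0, 0, 0, 0], [0.127, 0.041, 0.113, 0, 0, 0, 0], [0.127, 0.041, 0.113, 0, 0, 0, 0]]

```text
time_s: 23.65
position: [505.4, 343.9, 56.7]
orientation: [[-0.422, 0.907, 0.002], [0.907, 0.422, 0.001], [0.0, 0.002, -1.0]]
ft_force: [0.1, 0.5, 0.1]
width: 0.108
grip_force: 30.0
```

carry_out:
  plan:
    - [[0, 0, 0.002, 0, 0, 0, 0], [0, 0, 0.004, 0, 0, 0, 0], [0, 0, 0.004, 0, 0, 0, 0], [0, 0, 0.004, 0, 0, 0, 0.035], [0, 0, 0.004, 0, 0, 0, 0.035], [0, 0, 0.004, 0, 0, 0, 0.035], [0, 0, 0.004, 0, 0, 0, 0.035], [0, 0, 0.004, 0, 0, 0, 0.035], [0, 0, -0.03, 0, 0, 0, 0.04], [0, 0, -0.07, 0, 0, 0, 0.06], [0, 0, -0.11, 0, 0, 0, 0.07], [0, 0, -0.11, 0, 0, 0, 0.07]]

```text
time_s: 24.85
position: [507.3, 345.8, 171.0]
orientation: [[-0.422, 0.906, 0.008], [0.906, 0.422, 0.005], [0.001, 0.009, -1.0]]
ft_force: [0.7, 0.8, -0.7]
width: 0.69
grip_force: 0.0
```

```bash
python3 - <<'E'
from h import *
for _ in range(3): im=optics.capture("wrist")
go((427,154.3,150,115),(427,154.3,48,115))
save("w10",im)
E
```

```text
t 25.0 p [504.114 343.633 165.046] yaw 115.0 w 69.3 grip 0.0
(427, 154.3, 150, 115) [-0.139 -0.15   0.015] az -0.0
(427, 154.3, 48, 115) [-0.139 -0.15   0.117] az -0.0
```

View pics/w10.png

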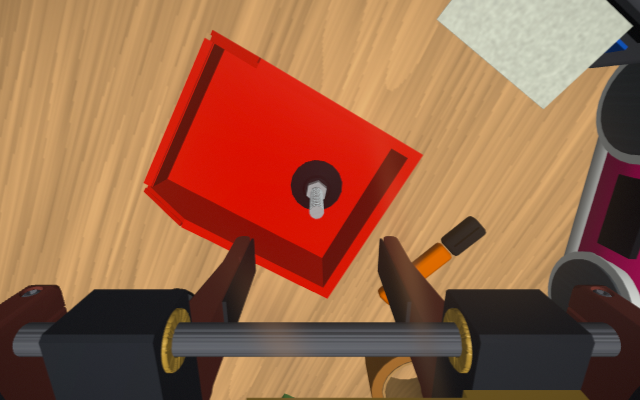

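Foot stands upright in the red bin at (316,185). Now the other foot.

carry_out:
  plan:
    - [[-0.035, -0.038, 0, 0, 0, 0, 0.07], [-0.07, -0.075, 0, 0, 0, 0, 0.07], [-0.105, -0.113, 0, 0, 0, 0, 0.07], [-0.139, -0.15, 0, 0, 0, 0, 0.07], [-0.139, -0.15, 0.01, 0, 0, 0, 0.07], [-0.139, -0.15, 0.01, 0, 0, 0, 0.07], [-0.139, -0.15, 0.04, 0, 0, 0, 0.06], [-0.139, -0.15, 0.08, 0, 0, 0, 0.05], [-0.139, -0.15, 0.105, 0, 0, 0, 0.045], [-0.139, -0.15, 0.117, 0, 0, 0, 0.045], [-0.139, -0.15, 0.117, 0, 0, 0, 0.045], [-0.139, -0.15, 0.117, 0, 0, 0, 0.03]]

```text
time_s: 26.2
position: [427.8, 155.2, 48.6]
orientation: [[-0.423, 0.906, 0.0], [0.906, 0.423, 0.0], [0.0, 0.0, -1.0]]
ft_force: [0.9, 0.2, -0.3]
width: 0.458
grip_force: 0.0
```

carry_out:
  plan:
    - [[0, 0, 0, 0, 0, 0, 0], [0, 0, 0, 0, 0, 0, 0], [0, 0, 0, 0, 0, 0, 0], [0, 0, 0, 0, 0, 0, 0], [0, 0, 0, 0, 0, 0, 0], [0, 0, 0, 0, 0, 0, 0]]

```text
time_s: 26.8
position: [427.4, 154.6, 48.8]
orientation: [[-0.422, 0.907, 0.0], [0.907, 0.422, 0.0], [-0.0, 0.0, -1.0]]
ft_force: [-0.8, -0.5, 7.2]
width: 0.108
grip_force: 30.0
```

```bash
python3 - <<'E'
from h import *
a=np.radians(-4.6);x,y=np.array([466,346.])-38*np.array([np.cos(a),np.sin(a)])
go((x,y,170,115),(x,y,53,115))
E
```

```text
t 26.8 p [427.401 154.562  48.814] yaw 115.0 w 9.5 grip 30.0
(np.float64(428.1224026186626), np.float64(349.0475591244966), 170, 115) [ 0.176  0.083 -0.121] az -0.0
(np.float64(428.1224026186626), np.float64(349.0475591244966), 53, 115) [ 0.176  0.083 -0.004] az -0.0
```

carry_out:
  plan:
    - [[0, 0, -0.03, 0, 0, 0, 0], [0, 0, -0.07, 0, 0, 0, 0], [0, 0, -0.11, 0, 0, 0, 0], [0.035, 0.016, -0.12, 0, 0, 0, 0], [0.07, 0.033, -0.12, 0, 0, 0, 0], [0.105, 0.05, -0.12, 0, 0, 0, 0], [0.14, 0.066, -0.12, 0, 0, 0, 0], [0.176, 0.083, -0.12, 0, 0, 0, 0], [0.176, 0.083, -0.12, 0, 0, 0, 0], [0.176, 0.083, -0.12, 0, 0, 0, 0], [0.176, 0.083, -0.08, 0, 0, 0, 0], [0.176, 0.083, -0.08, 0, 0, 0, 0]]

```text
time_s: 28.0
position: [425.5, 345.8, 124.9]
orientation: [[-0.421, 0.907, -0.007], [0.907, 0.421, -0.005], [-0.002, -0.008, -1.0]]
ft_force: [-0.7, -0.1, -1.4]
width: 0.111
grip_force: 30.0
```

```bash
python3 - <<'E'
from h import *
for _ in range(3): im=optics.capture("wrist")
go((428,349,53,115))
E
```

```text
t 28.15 p [428.3   348.249 129.026] yaw 114.9 w 9.7 grip 30.0
(428, 349, 53, 115) [0.001 0.    0.076] az -0.001
```

carry_out:
  plan:
    - [[0, 0, 0.04, 0, 0, 0, 0], [0, 0, 0.06, 0, 0, 0, 0], [0, 0, 0.068, 0, 0, 0, 0], [0, 0, 0.073, 0, 0, 0, 0], [0, 0, 0.074, 0, 0, 0, 0], [0, 0, 0.074, 0, 0, 0, 0], [0, 0, 0.074, 0, 0, 0, 0]]

```text
time_s: 28.85
position: [428.7, 349.6, 55.5]
orientation: [[-0.422, 0.906, 0.001], [0.906, 0.422, 0.001], [0.0, 0.002, -1.0]]
ft_force: [0.3, 0.1, -0.9]
width: 0.108
grip_force: 30.0
```

carry_out:
  plan:
    - [[0, 0, 0.002, 0, 0, 0, 0], [0, 0, 0.003, 0, 0, 0, 0], [0, 0, 0.003, 0, 0, 0, 0], [0, 0, 0.003, 0, 0, 0, 0.035], [0, 0, 0.003, 0, 0, 0, 0.035], [0, 0, 0.003, 0, 0, 0, 0.035], [0, 0, 0.003, 0, 0, 0, 0.035], [0, 0, 0.003, 0, 0, 0, 0.035], [0, 0, -0.03, 0, 0, 0, 0.04], [0, 0, -0.07, 0, 0, 0, 0.04], [0, 0, -0.11, 0, 0, 0, 0.04], [0, 0, -0.11, 0, 0, 0, 0.04]]

```text
time_s: 30.05
position: [430.7, 351.2, 169.4]
orientation: [[-0.422, 0.906, 0.007], [0.906, 0.422, 0.006], [0.002, 0.009, -1.0]]
ft_force: [0.1, 0.5, -0.1]
width: 0.453
grip_force: 0.0
```

carry_out:
  plan:
    - [[-0.04, -0.02, -0.03, 0, 0, 0, 0.04], [-0.08, -0.04, -0.06, 0, 0, 0, 0.04], [-0.12, -0.06, -0.1, 0, 0, 0, 0.04], [-0.16, -0.07, -0.1, 0, 0, 0, 0.04], [-0.2, -0.08, -0.1, 0, 0, 0, 0.04], [-0.2, -0.08, -0.1, 0, 0, 0, 0.04], [-0.2, -0.08, -0.1, 0, 0, 0, 0.04], [-0.2, -0.08, -0.1, 0, 0, 0, 0.04]]

```text
time_s: 30.85
position: [439.8, 134.6, 263.8]
orientation: [[-0.423, 0.906, -0.001], [0.906, 0.423, 0.0], [0.0, -0.001, -1.0]]
ft_force: [0.5, 0.5, 0.5]
width: 0.457
grip_force: 0.0
```

```bash
python3 - <<'E'
from h import *
a=optics.capture("top")[90:270,150:490];b=optics.capture("side")[60:400,190:480]
a=cv2.resize(a,None,fx=1.3,fy=1.3);h=max(a.shape[0],b.shape[0])
pad=lambda m:np.vstack([m,np.zeros((h-m.shape[0],m.shape[1],3),np.uint8)])
save("end",np.hstack([pad(a),pad(b)]),None,1.05);go()
E
```

```text
t 30.95 p [439.724 135.154 263.881] yaw 115.1 w 39.8 grip 0.0
```

View pics/end.png

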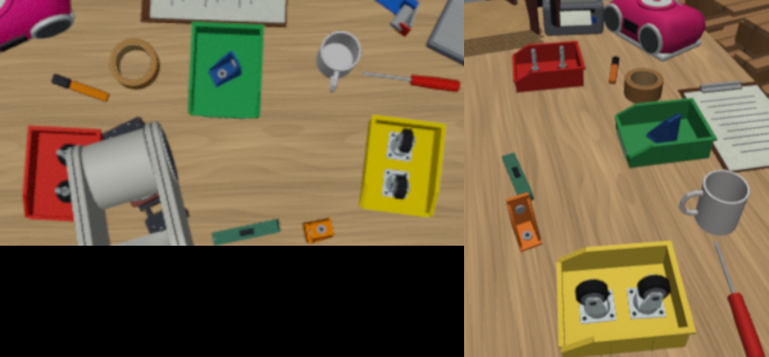

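The final view shows both castors upright in the yellow bin, at (400,145) and (397,185). Both feet stand in the red bin at (535,60) and (562,58), and the bracket stands in the green bin at (225,68). The mug and tape are where they were.

```bash
python3 -c "
from rig import bot
print(bot.close_job())"
```

```text
the job is handed in; nothing more can be done
None
```

I sorted all five parts into their bins and handed the job in at about 31 s of the 134 s allowed. The last camera view showed each part standing upright and the mug and tape untouched; the hand-in returned no verdict.

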